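# Check a foam pad with a sprung pin gauge and mark it firm or worn

## Task

Take the pin gauge out of its dock and press it, upright, onto the centre of the ringed test spot of the foam pad until its steel foot bears flat on the foam with about 12 N; hold it so for two seconds, and never push with more than 18 N or press the pin on anything else. Then put the gauge back upright and fully home in its dock, and move the status slide all the way to its green end if the press has raised the gauge's stem by more than 7 mm (firm foam, the pin hardly sinks), or all the way to its red end if it has risen by less (worn foam). Leave the bottles and the sprayer where they stand.

Things in the scene. Friction and masses are not known exactly. Their poses are not given: they have to be found in the camera images.
- gauge_mid (a point): Half-way up the pin gauge: a loose upright hand tool (0.2 kg) with a dark round barrel 30 mm in diameter and 80 mm tall over all, on a steel foot disc 40 mm in diameter and 6 mm thick. This point is on its axis, 40 mm above the underside of the foot; z up along the axis. At the start the gauge stands in its dock. Grasp the barrel 40 to 52 mm above the foot's underside.
- gauge_foot (a point): Centre of the underside of the gauge's foot; z up along the gauge's axis.
- gauge_pin: The gauge's sprung steel pin, 6 mm in diameter, flat-ended; its origin coincides with the centre of the foot's underside (while the stem is down) and its tip stands 16 mm below the foot. Pushed with about 3 N it yields about 1 mm on its spring, then drives the stem up and slides into the foot.
- gauge_stem (a joint): Rise of the gauge's stem, m: 0 at the start, at most 0.016. The pin drives it up and friction (3 N) keeps it at the highest point reached, also after the press, so it can be read later. Once the foot is flat on the foam it reads 14.5 mm less the depth to which the pin sinks: about 10.5 mm on firm foam (pin sinks 4 mm), about 3.5 mm on worn foam (pin sinks 11 mm).
- stem_top (a point): Centre of the top of the stem, a round rod 12 mm in diameter in the middle of the barrel's top; 83 mm above the foot's underside when the stem is down (3 mm show). Its top 8 mm are red and the part below is green, so that green comes into sight once it has risen more than about 6 mm.
- dock_seat (a point): Centre of the dock's seat: a fixed grey block 74 x 74 x 36 mm with a round recess 47 mm in diameter and 10 mm deep (chamfered) for the gauge's foot. This point is the level on which the foot's underside rests, 26 mm above the desk; a hole 20 mm in diameter below it, open down to the desk, keeps the pin free.
- tray: Fixed black tray 126 x 106 x 26 mm that carries the foam pad (light grey, 112 x 92 mm); origin at the centre of its underside on the desk, x along the 126 mm side.
- test_spot (a point): Centre of the test spot: blue dot and blue ring 48 mm in diameter printed on the pad's top. The height given is nominal (54 mm above the desk): the pad has set, so its true top is up to 9 mm higher or lower and must be felt. The pad yields as a whole by 1 mm per 8 N, 10 mm at most. Firm and worn pads look alike. Keep the pin within 6 mm of the centre.
- status_top (a point): Centre of the top of the status slide's black grip, a block 28 x 20 x 40 mm (20 mm along the track) whose top is 54 mm above the desk; y points along the track to the green end.
- status (a joint): Position of the status slide along its track, m: 0 = fully at the red end, 0.12 = fully at the green end; it starts near the middle, is moved with about 2 N and stays where it is left.
- end_green (a point): Top of the green block (46 x 30 x 13 mm) at one end of the status track, a fixed rail 40 mm wide, 170 mm long and 14 mm tall; 98 mm from the middle of the track.
- end_red (a point): Top of the red block at the other end of the track, likewise.
- soap: Bystander: white pump bottle with a red pump, 61 x 73 x 181 mm; origin at the centre of its underside.
- sprayer: Bystander: turquoise trigger sprayer, 90 x 77 x 206 mm; origin at the centre of its underside.
- water: Bystander: clear water bottle with blue label and cap, 67 mm in diameter, 228 mm tall, the one near the front left corner (a second one stands at the back left); origin at the centre of its underside.
Mind the look-alikes: they are no part of the job. Of the things that look like the part that bears gauge_mid, the smaller one is meant.

How it is judged:
By the outcome, as a careful person would: the job done as asked, in the order asked, and still so for the second after the job is handed in, with the robot touching nothing.
It also fails if it takes over 61 s, if anything falls off the work surface, if the arm or the gripper's body presses on something with over 40 N, if the wrist force passes 120 N, or if a joint passes its speed limit or range.

## Robot

A 6-joint arm with a two-finger parallel gripper is mounted at the origin on a cart in front of the work surface, level with it; the furniture and walls round the work are solid. World frame = base frame: x ahead of the robot, y to its left, z up, the work surface at z = 0. Lengths are in m, angles in rad, forces in N, time in s.
With the tool pointing down it reaches from about 0.35 to 0.85 m from the base axis. Payload 8.1 kg.
Tool frame: the origin (TCP) lies between the finger pads; the fingertips stand 25 mm ahead of it and the grasp point (between the pads) lies 6 mm ahead of it (robot.tip_extent is the distance from the TCP to the fingertips, in m); z points along the fingers, y is the direction in which the jaws open and shut (so a half turn about z gives the same grasp; the last joint's range is limited). The gripper opens to 93 mm and grips with 3 to 60 N. Pads are 15 mm wide; open, the fingers measure 128 mm over their backs; the gripper's body (75 mm by 188 mm) begins 65 mm behind the grasp point.
Start: joints at [-1.312, 0.13, 1.488, -0, 1.523, -0.085], TCP at [0.202, -0.565, 0.244] pointing down, gripper open.
Joint ranges: [-2.96, 2.96], [-0.89, 2.26], [0.02, 2.5], [-1.34, 4.48], [0, 2.73], [-2.66, 2.66]. Speed limits (rad/s): [2.39, 2.39, 2.79, 3.14, 3.14, 3.14].

## Interface

Orientations are given as a rotation vector (axis times angle).
In Python, from plant import robot gives the robot as it stands.
- The arm moves only by the tool drive_tool, never from a script. Its argument "increments" is a list of rows, each a list of 7 numbers: the closure, from 0 (fully open) to 1 (shut), then the shift along the world's x, y, z in units of 25 mm (1.0 is 25 mm), then the turn, a rotation vector about the world's x, y, z in rad. In form: [[gripper, dx, dy, dz, rx, ry, rz], ...]. A call has 1 to 20 rows; each row is the pose to reach, as a shift and turn from the pose commanded when the call began; what a row does not reach only later rows make up. A row lasts 1/12 s, in which the tool goes at most 41.7 mm and 7.16 degrees, less where a joint would pass 70% of its speed; a pose out of reach is approached as far as the arm can. A call with a gripper value outside its range is refused whole. The fingers move at their own pace and stop on an object; "squeeze" is the grip in N (left out, the last holds). Time passes only in rows, so rows that repeat a pose let the fingers close. It gives the time, the measured TCP pose, the force and the opening at its end, in the units of the state.
- robot.read_state(): the state, without advancing time (a new reading comes with each control period).
- robot.read_camera(name): name is "side" or "top"; returns a dict with "image" (400x640x3 uint8, red, green, blue), "fx", "fy", "cx", "cy" (pixels), "T" (4x4, takes a point from camera to world coordinates). Camera axes: x right, y down, z forward; pixel columns grow to the right and rows downward; lengths in m; the calibration is good to about 2 mm. A picture is of the moment at which its call begins. There is no depth.
- robot.close_job(): hands the job in, once; it reports no verdict.
The state is a dict: "t": time; "q": joint angles; "dq": joint speeds; "joint_torque": joint torques, N m; "tool_pos": TCP position; "orientation": TCP orientation; "force": force on the tool from outside, world axes, zero at the start; "wrist_torque": the same for the moment, N m; "opening": finger opening in m.
Only numpy, scipy, OpenCV 4.12 (cv2) and the standard library are available. Lean on these libraries where they do the work, as an engineer would, in place of code of your own. Each camera call takes 0.05 s, during which the arm holds its last target.

## Working session

There is one attempt and no reset: what is moved stays moved. The work goes in short steps, Python scripts to look and compute and a tool call to move; the robot and the scene stay as the last step left them, time stands still between calls to the robot, and variables do not carry over. Pictures are saved under pics/ and viewed, and the job is handed in when it is done.

Besides the shell and the picture viewer there is one more tool, called after "Call:" by a JSON object that holds its "op" and its "data", one argument or row to a line. drive_tool: Moves the arm, as the interface text tells. Its arguments: {"type":"object","properties":{"increments":{"type":"array"},"squeeze":{"type":"number"}},"required":["increments"]}

```bash
ls; mkdir -p pics
python3 - <<'E'
from plant import robot
import cv2
print(robot.read_state())
for n in("top","side"):
    c=robot.read_camera(n); cv2.imwrite(f"pics/{n}0.png",c["image"][:,:,::-1]); print(n,c["fx"],c["fy"],c["cx"],c["cy"],c["T"])
E
```

```text
pics
{'t': 0.0, 'q': array([-1.31241870e+00,  1.31174204e-01,  1.48926514e+00, -2.75806227e-06,
        1.52299000e+00, -8.54218396e-02]), 'dq': array([-1.63794660e-04,  4.07811050e-04, -5.15774696e-05, -1.16174755e-03,
       -2.03450576e-03, -4.71277097e-04]), 'joint_torque': array([-2.45538227e-03, -5.59857917e+01, -4.91749084e+01,  7.64363562e-02,
        3.55131144e-02, -1.36816766e-04]), 'tool_pos': array([ 0.20211496, -0.56438318,  0.24258738]), 'orientation': array([-3.09348790e+00, -5.37070457e-01,  2.53347135e-04]), 'force': array([0.71421095, 0.71876045, 0.41681819]), 'wrist_torque': array([-0.00877303, -0.00052816,  0.01968816]), 'opening': 0.09304304635872836}
top 450.01315196829546 450.01315196829546 312.54292168195815 193.53404911403894 [[ 0.01694613 -0.9818264   0.18902314  0.14189061]
 [-0.99985281 -0.01613352  0.00583691 -0.01966726]
 [-0.00268123 -0.18909423 -0.98195529  1.84032127]
 [ 0.          0.          0.          1.        ]]
side 483.5724539105943 483.5724539105943 316.38949783662383 200.34726313180843 [[ 0.99962996  0.02711772  0.00213865  0.48335385]
 [ 0.01233232 -0.52186884  0.85293659 -1.5154987 ]
 [ 0.02424579 -0.8525946  -0.52201015  1.01562184]
 [ 0.          0.          0.          1.        ]]
```

View pics/top0.png

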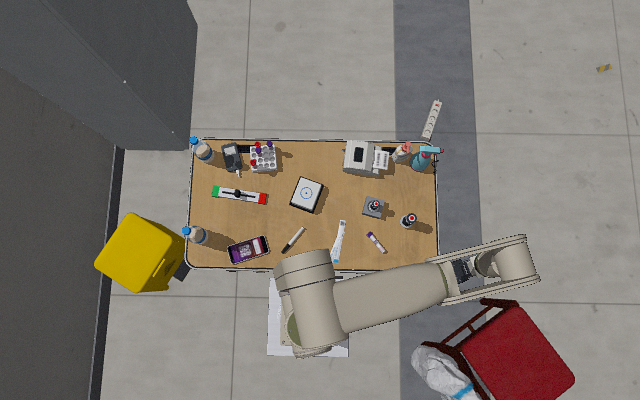

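View pics/side0.png

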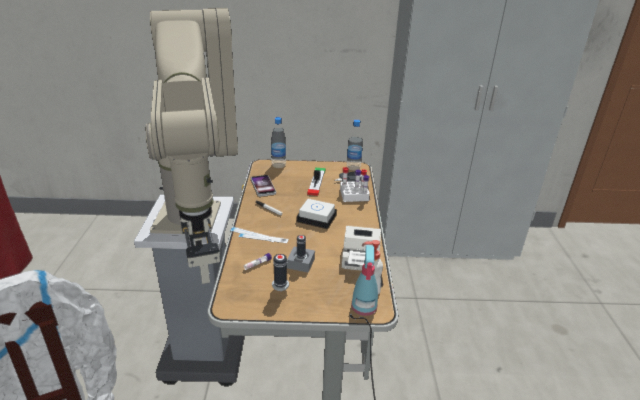

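The top view shows the docked gauge near (374,206), the larger look-alike at (409,220), the pad at (307,194) and the slide at (239,195) with green on the left. I'll enlarge these areas to measure them.

Run:
```python
import cv2,numpy as np
t=cv2.imread("pics/top0.png"); s=cv2.imread("pics/side0.png")
f=lambda im,x,y,w,h,k:cv2.resize(im[y:y+h,x:x+w],None,fx=k,fy=k,interpolation=cv2.INTER_NEAREST)
a=np.hstack([f(t,355,185,70,50,5.7)[:280,:395],f(t,280,170,70,50,5.7)[:280,:395]])
b=np.hstack([f(t,205,178,70,50,5.7)[:280,:395],f(s,265,225,70,50,5.7)[:280,:395]])
cv2.imwrite("pics/z0.png",np.vstack([a,b]))
a=np.hstack([f(s,290,190,70,50,5.7)[:280,:395],f(s,290,155,70,50,5.7)[:280,:395]])
cv2.imwrite("pics/z1.png",a)
```

```text
(no output)
```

View pics/z0.png

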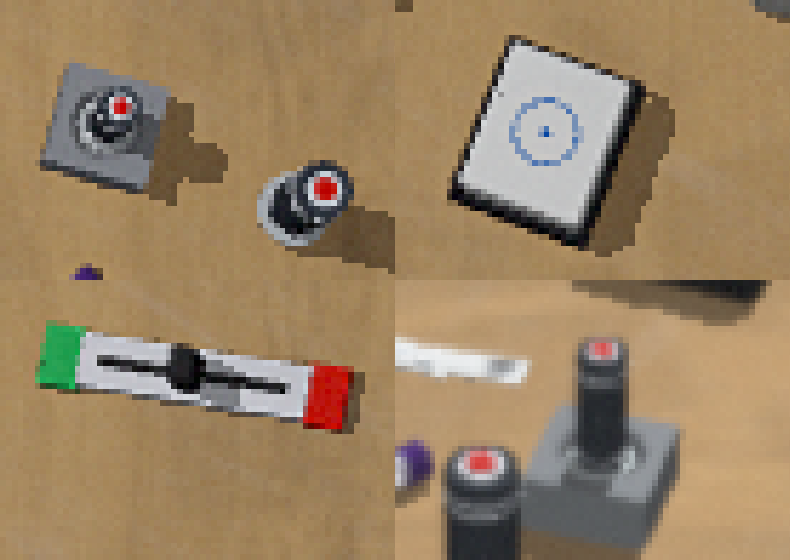

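View pics/z1.png

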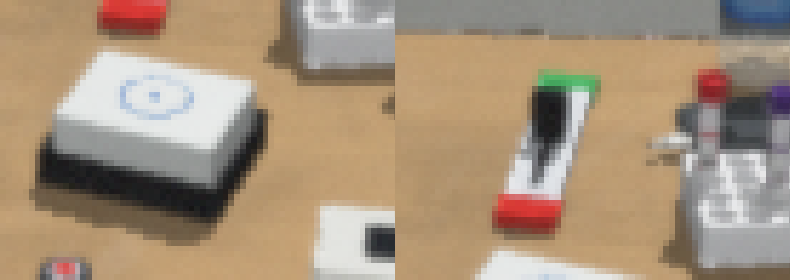

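The enlarged views show a red stem top on the docked gauge, the blue ring with its dot, and the slide's grip between the green and red ends.

```bash
cat > h.py <<'E'
import numpy as np,cv2
K={'top':(450.01315196829546,312.54292168195815,193.53404911403894,np.array([[ 0.01694613,-0.9818264,0.18902314,0.14189061],[-0.99985281,-0.01613352,0.00583691,-0.01966726],[-0.00268123,-0.18909423,-0.98195529,1.84032127]])),
'side':(483.5724539105943,316.38949783662383,200.34726313180843,np.array([[0.99962996,0.02711772,0.00213865,0.48335385],[0.01233232,-0.52186884,0.85293659,-1.5154987],[0.02424579,-0.8525946,-0.52201015,1.01562184]]))}
def ray(n,p):
    f,cx,cy,T=K[n]; d=T[:,:3]@np.array([(p[0]-cx)/f,(p[1]-cy)/f,1]); return T[:,3],d/np.linalg.norm(d)
def plane(n,p,z):
    o,d=ray(n,p); return o+d*(z-o[2])/d[2]
def tri(p,q):
    o,d=ray('top',p);o2,d2=ray('side',q)
    s=np.linalg.lstsq(np.c_[d,-d2],o2-o,rcond=None)[0]; a=o+d*s[0];b=o2+d2*s[1]
    return (a+b)/2,np.linalg.norm(a-b)
def proj(n,P):
    f,cx,cy,T=K[n]; c=T[:,:3].T@(np.array(P)-T[:,3]); return c[0]/c[2]*f+cx,c[1]/c[2]*f+cy
def cen(im,m,x,y,w,h):
    mm=np.zeros(m.shape,np.uint8);mm[y:y+h,x:x+w]=m[y:y+h,x:x+w]
    M=cv2.moments(mm,True);return (M['m10']/M['m00'],M['m01']/M['m00']),M['m00']
def masks(im):
    b,g,r=[im[:,:,i].astype(int) for i in range(3)]
    return dict(red=((r>150)&(g<100)&(b<100)).astype(np.uint8),green=((g>120)&(r<80)).astype(np.uint8),blue=((b>r+30)).astype(np.uint8),black=((r<60)&(g<60)&(b<60)).astype(np.uint8))
E
python3 - <<'E'
from h import *
t=cv2.imread("pics/top0.png"); s=cv2.imread("pics/side0.png");mt=masks(t);ms=masks(s)
def both(name,c,bt,bs):
    p,a=cen(t,mt[c],*bt);q,b=cen(s,ms[c],*bs);print(name,np.round(p,2),a,np.round(q,2),b,tri(p,q));return p,q
p,q=both('stem',"red",(365,198,20,12),(290,225,20,20)); print(plane('top',p,.109),plane('side',q,.109))
p,q=both('ring',"blue",(290,180,36,30),(305,198,30,20)); print(plane('top',p,.054),plane('side',q,.054))
p,q=both('red',"red",(255,185,20,30),(300,180,25,16)); print(plane('top',p,.013),plane('side',q,.013))
p,q=both('green',"green",(208,180,15,25),(310,160,20,15)); print(plane('top',p,.013),plane('side',q,.013))
# grip top in top view
bx=(230,186,12,14);p,a=cen(t,mt['black'],*bx);print('grip',p,a,plane('top',p,.04))
# pad region bounding rect
b=t.astype(int);m=((b.min(2)>170)).astype(np.uint8);mm=np.zeros_like(m);mm[172:215,285:328]=m[172:215,285:328]
c=max(cv2.findContours(mm,0,1)[0],key=cv2.contourArea);r=cv2.minAreaRect(c);print(r,plane('top',r[0],.054))
# dock grey top
E
```

```text
stem [375.83 203.17] 6.0 [301.  236.5] 2.0 (array([ 0.44082926, -0.25697077,  0.10833325]), np.float64(0.000498263226549767))
[ 0.44096432 -0.25684936  0.109     ] [ 0.44061864 -0.25798248  0.109     ]
ring [305.39 192.83] 36.0 [316.  207.1] 20.0 (array([0.48800006, 0.01989531, 0.04659671]), np.float64(0.003157009531481092))
[0.48816144 0.01992566 0.054     ] [0.48643748 0.00750361 0.054     ]
red [261.82 197.64] 73.0 [312.88 191.17] 41.0 (array([0.47285903, 0.20065724, 0.00927904]), np.float64(0.0014634563609176468))
[0.4729233  0.20031263 0.013     ] [0.47218896 0.1939884  0.013     ]
green [215.27 190.55] 64.0 [318.17 169.17] 6.0 (array([0.49598024, 0.39420573, 0.0109583 ]), np.float64(0.007985128728652657))
[0.49962365 0.3943708  0.013     ] [0.49207967 0.38826837 0.013     ]
grip (236.8125, 193.35416666666666) 48.0 [0.48412117 0.29970621 0.04      ]
((305.6369934082031, 192.80136108398438), (21.418529510498047, 26.334259033203125), 20.556045532226562) [0.4883096  0.01892507 0.054     ]
```

Run:
```python
from h import *
t=cv2.imread("pics/top0.png"); s=cv2.imread("pics/side0.png")
def ring(im,x,y,w,h):
    c=im[y:y+h,x:x+w].astype(int); d=c[:,:,0]-c[:,:,2]; ys,xs=np.where(d>25)
    e=cv2.fitEllipse(np.c_[xs+x,ys+y].astype(np.float32)); wt=d[ys,xs]
    return e,(np.average(xs+x,weights=wt),np.average(ys+y,weights=wt)),len(xs),((xs+x).min(),(xs+x).max(),(ys+y).min(),(ys+y).max())
a=ring(t,296,183,22,22);b=ring(s,308,200,20,14);print(a,b)
for p,q in((a[0][0],b[0][0]),(a[1],b[1])): print(tri(p,q),plane('top',p,.054),plane('side',q,.054))
# stem weighted redness
def red(im,x,y,w,h):
    c=im[y:y+h,x:x+w].astype(float);d=np.clip(c[:,:,2]-c[:,:,1]-60,0,None);yy,xx=np.mgrid[y:y+h,x:x+w];return (xx*d).sum()/d.sum(),(yy*d).sum()/d.sum()
p=red(t,370,199,11,9);q=red(s,295,231,12,10);print('stem',p,q,tri(p,q),plane('top',p,.109))
p=red(t,405,211,14,12);q=red(s,272,250,16,12);print('decoy',p,q,tri(p,q))
g=t[190:220,355:400].astype(int);m=((abs(g[:,:,0]-g[:,:,2])<30)&(g[:,:,1]>70)&(g[:,:,1]<160)).astype(np.uint8)
c=max(cv2.findContours(m,0,1)[0],key=cv2.contourArea);r=cv2.minAreaRect(c+np.array([355,190]));print('dock',r,plane('top',r[0],.036))
# slide ends
m=masks(t)
for k,bx in(('red',(255,185,20,30)),('green',(208,180,15,25))):
    p,_=cen(t,m[k],*bx);print(k,plane('top',p,.012))
```

```text
(((305.9466552734375, 192.6060333251953), (11.24234390258789, 11.491151809692383), 86.11216735839844), (np.float64(305.7620981387479), np.float64(192.6673434856176)), 48, (np.int64(300), np.int64(312), np.int64(187), np.int64(198))) (((316.6924743652344, 206.62579345703125), (6.743544578552246, 12.081785202026367), 91.37393188476562), (np.float64(316.2779069767442), np.float64(207.11279069767443)), 23, (np.int64(311), np.int64(323), np.int64(203), np.int64(210)))
(array([0.48946177, 0.01771812, 0.04985962]), np.float64(0.0009445746191566695)) [0.48913473 0.01768882 0.054     ] [0.48897684 0.0109466  0.054     ]
(array([0.48879791, 0.01840697, 0.04744673]), np.float64(0.002659224954046678)) [0.48886991 0.01843014 0.054     ] [0.48747335 0.00746694 0.054     ]
stem (np.float64(375.65770609319), np.float64(203.30107526881721)) (np.float64(300.9100346020761), np.float64(236.47404844290656)) (array([ 0.44043712, -0.25632462,  0.10793906]), np.float64(0.0003326113144203803)) [ 0.44042122 -0.25615961  0.109     ]
decoy (np.float64(411.5480844409695), np.float64(217.62627052384676)) (np.float64(279.42918454935625), np.float64(256.3175965665236)) (array([ 0.38278328, -0.39004393,  0.13064023]), np.float64(0.0011128825869192492))
dock ((372.9923095703125, 206.36155700683594), (18.94445037841797, 18.24280548095703), 15.255120277404785) [ 0.44022721 -0.25519636  0.036     ]
red [0.47310445 0.20043301 0.012     ]
green [0.49981942 0.39459739 0.012     ]
```

Call:
{"op": "drive_tool", "data": {
  "increments": [
    [0,2,2.5,0,0,0,0.12],
    [0,4,5,0,0,0,0.24],
    [0,6,7.5,0,0,0,0.36],
    [0,8,10,-0.5,0,0,0.48],
    [0,9,11.5,-1,0,0,0.6],
    [0,9.53,12.34,-1.5,0,0,0.72],
    [0,9.53,12.34,-1.7,0,0,0.82],
    [0,9.53,12.34,-1.7,0,0,0.82],
    [0,9.53,12.34,-1.7,0,0,0.82],
    [0,9.53,12.34,-1.7,0,0,0.82],
    [0,9.53,12.34,-1.7,0,0,0.82],
    [0,9.53,12.34,-1.7,0,0,0.82]
  ],
  "squeeze": 50
}}

```text
t: 1.1
tool_pos: [0.4405, -0.2554, 0.2005]
orientation: [-2.621, -1.73, 0.001]
force: [0.9, -0.7, -0.0]
opening: 0.0929
```

Call:
{"op": "drive_tool", "data": {
  "increments": [
    [0,0,0,-1,0,0,0],
    [0,0,0,-2,0,0,0],
    [0,0,0,-3,0,0,0],
    [0,0,0,-4,0,0,0],
    [0,0,0,-4.6,0,0,0],
    [0,0,0,-4.9,0,0,0],
    [0,0,0,-4.9,0,0,0],
    [0,0,0,-4.9,0,0,0]
  ]
}}

```text
t: 1.77
tool_pos: [0.4403, -0.2574, 0.0792]
orientation: [2.625, 1.725, -0.0]
force: [1.0, -0.2, 0.1]
opening: 0.0932
```

Run:
```python
from plant import robot
import cv2,numpy as np
s=robot.read_state();print(s['tool_pos'],s['force'])
t=robot.read_camera('top')['image'][:,:,::-1];d=robot.read_camera('side')['image'][:,:,::-1]
f=lambda im,x,y:cv2.resize(im[y:y+60,x:x+60],(390,390),interpolation=cv2.INTER_NEAREST)
cv2.imwrite('pics/g1.png',np.hstack([f(t,345,175),f(d,270,210)]))
```

```text
[ 0.44026995 -0.2573916   0.07921569] [ 0.9857923  -0.22839721  0.05814112]
```

View pics/g1.png

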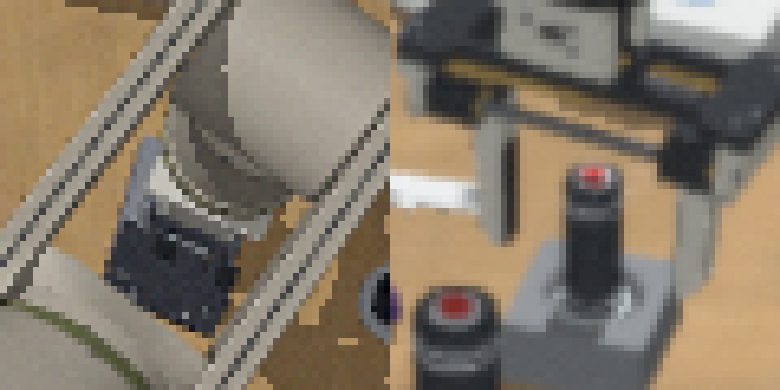

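The side view shows the barrel standing between the open fingers, with the gripper body clear of the stem. I'll close now.

Call:
{"op": "drive_tool", "data": {
  "increments": [
    [0,0,0.05,-0.05,0,0,0],
    [1,0,0.05,-0.05,0,0,0],
    [1,0,0.05,-0.05,0,0,0],
    [1,0,0.05,-0.05,0,0,0],
    [1,0,0.05,-0.05,0,0,0],
    [1,0,0.05,-0.05,0,0,0],
    [1,0,0.05,-0.05,0,0,0],
    [1,0,0.05,-0.05,0,0,0],
    [1,0,0.05,-0.05,0,0,0],
    [1,0,0.05,-0.05,0,0,0],
    [1,0,0.05,-0.05,0,0,0],
    [1,0,0.05,-0.05,0,0,0]
  ]
}}

```text
t: 2.87
tool_pos: [0.4405, -0.2552, 0.0774]
orientation: [2.625, 1.727, 0.0]
force: [0.5, 0.8, -0.2]
opening: 0.0293
```

Run:
```python
from plant import robot
s=robot.read_state();print(s['t'],s['tool_pos'],s['orientation'],s['force'],s['wrist_torque'],s['opening'])
```

```text
2.8667 [ 0.44053246 -0.25515076  0.07737748] [2.62451266e+00 1.72663390e+00 5.05342905e-06] [ 0.46811537  0.83389206 -0.19321932] [-0.04042245 -0.09204843 -0.02983202] 0.02927675061147749
```

Call:
{"op": "drive_tool", "data": {
  "increments": [
    [1,0,0,0.5,0,0,0],
    [1,0,0,1,0,0,0],
    [1,0,0,1.6,0,0,0],
    [1,0,0,2.4,0,0,0],
    [1,0,0,3.2,0,0,0],
    [1,0.1,0.6,3.2,0,0,0],
    [1,0.3,1.8,3.2,0,0,0],
    [1,0.5,3,3.2,0,0,0],
    [1,0.7,4.2,3.2,0,0,0],
    [1,0.9,5.4,3.2,0,0,0],
    [1,1.1,6.6,3.2,0,0,0],
    [1,1.3,7.8,3.2,0,0,0],
    [1,1.5,9,3.2,0,0,0],
    [1,1.7,10,3.2,0,0,0],
    [1,1.85,10.6,3.2,0,0,0],
    [1,1.94,10.93,3.2,0,0,0],
    [1,1.94,10.93,3.2,0,0,0],
    [1,1.94,10.93,3.2,0,0,0],
    [1,1.94,10.93,3.2,0,0,0],
    [1,1.94,10.93,3.2,0,0,0]
  ]
}}

```text
t: 4.53
tool_pos: [0.4889, 0.017, 0.1575]
orientation: [2.625, 1.725, -0.0]
force: [0.4, 0.9, -2.0]
opening: 0.0296
```

Run:
```python
from plant import robot
import cv2,numpy as np
s=robot.read_state();print(s['t'],s['tool_pos'],s['orientation'],s['force'])
t=robot.read_camera('top')['image'][:,:,::-1];d=robot.read_camera('side')['image'][:,:,::-1]
cv2.imwrite('pics/s2.png',d)
f=lambda im,x,y:cv2.resize(im[y:y+60,x:x+60],(390,390),interpolation=cv2.INTER_NEAREST)
cv2.imwrite('pics/g2.png',np.hstack([f(t,275,165),f(d,285,170)]))
```

```text
4.5333 [0.48892387 0.01701544 0.15754132] [ 2.62547732e+00  1.72473263e+00 -2.77625431e-04] [ 0.43334276  0.85839332 -2.02524571]
```

View pics/g2.png

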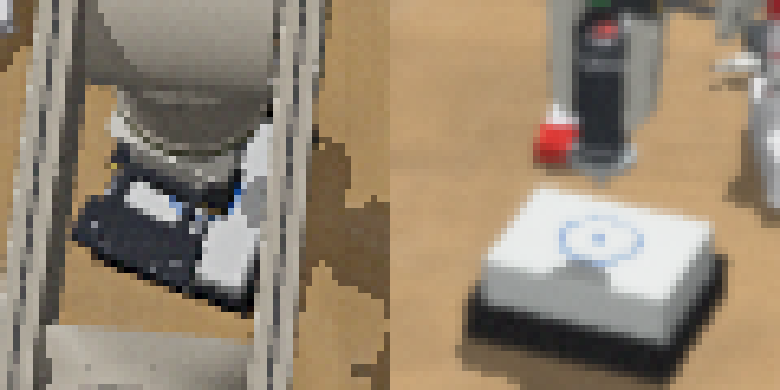

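Run:
```python
from h import *
print(proj('side',(.489,.017,.106)),proj('side',(.489,.018,.05)),proj('side',(.489,.017,.1890)))
d=cv2.imread('pics/s2.png')
f=lambda im,x,y:cv2.resize(im[y:y+30,x:x+40],None,fx=16,fy=16,interpolation=cv2.INTER_NEAREST)
cv2.imwrite('pics/g3.png',f(d,300,168))
```

```text
(np.float64(317.06488993521276), np.float64(193.81497268921134)) (np.float64(316.6946286378226), np.float64(206.5256762911206)) (np.float64(317.6414344471714), np.float64(173.9700519951366))
```

View pics/g3.png

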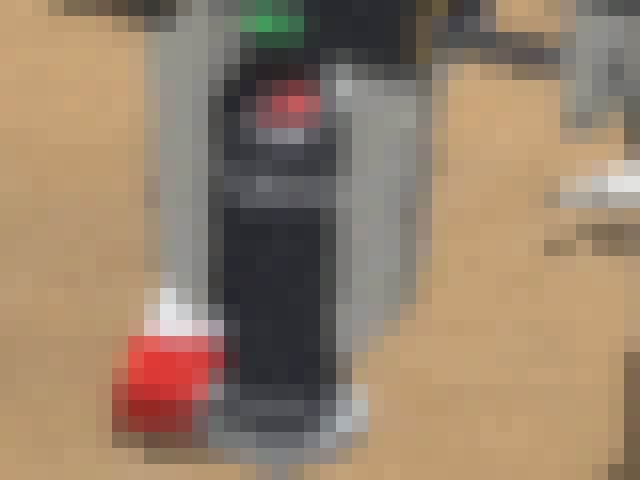

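The gauge is upright, and its foot and pin are in line with the dot: the foot centre is at column 317.4 against 317.1 expected. Next I'll descend and feel for contact. The pin gives about 16 mm of compliant travel.

Call:
{"op": "drive_tool", "data": {
  "increments": [
    [1,0,0.04,-0.3,0,0,0],
    [1,0,0.04,-0.6,0,0,0],
    [1,0,0.04,-0.9,0,0,0],
    [1,0,0.04,-0.9,0,0,0],
    [1,0,0.04,-0.9,0,0,0],
    [1,0,0.04,-0.9,0,0,0]
  ]
}}

```text
t: 5.13
tool_pos: [0.4889, 0.0191, 0.1347]
orientation: [-2.624, -1.727, 0.001]
force: [-0.9, 0.5, -2.9]
opening: 0.0294
```

Call:
{"op": "drive_tool", "data": {
  "increments": [
    [1,0,0,-0.1,0,0,0],
    [1,0,0,-0.2,0,0,0],
    [1,0,0,-0.2,0,0,0],
    [1,0,0,-0.2,0,0,0]
  ]
}}

```text
t: 5.47
tool_pos: [0.4889, 0.0192, 0.1298]
orientation: [-2.624, -1.727, 0.0]
force: [-0.9, 0.8, -2.5]
opening: 0.029
```

Call:
{"op": "drive_tool", "data": {
  "increments": [
    [1,0,0,-0.1,0,0,0],
    [1,0,0,-0.2,0,0,0],
    [1,0,0,-0.2,0,0,0],
    [1,0,0,-0.2,0,0,0]
  ]
}}

```text
t: 5.8
tool_pos: [0.4888, 0.0191, 0.1246]
orientation: [-2.624, -1.726, 0.001]
force: [0.5, -0.2, -2.8]
opening: 0.0295
```

Call:
{"op": "drive_tool", "data": {
  "increments": [
    [1,0,0,-0.1,0,0,0],
    [1,0,0,-0.2,0,0,0],
    [1,0,0,-0.2,0,0,0],
    [1,0,0,-0.2,0,0,0]
  ]
}}

```text
t: 6.13
tool_pos: [0.4888, 0.0191, 0.1196]
orientation: [-2.624, -1.727, 0.001]
force: [0.0, 0.6, -2.1]
opening: 0.0296
```

Call:
{"op": "drive_tool", "data": {
  "increments": [
    [1,0,0,-0.06,0,0,0],
    [1,0,0,-0.12,0,0,0],
    [1,0,0,-0.12,0,0,0],
    [1,0,0,-0.12,0,0,0]
  ]
}}

```text
t: 6.47
tool_pos: [0.4889, 0.0191, 0.1167]
orientation: [-2.624, -1.727, 0.0]
force: [-0.1, -0.0, -2.7]
opening: 0.0295
```

Call:
{"op": "drive_tool", "data": {
  "increments": [
    [1,0,0,-0.06,0,0,0],
    [1,0,0,-0.12,0,0,0],
    [1,0,0,-0.12,0,0,0],
    [1,0,0,-0.12,0,0,0]
  ]
}}

```text
t: 6.8
tool_pos: [0.4893, 0.0191, 0.1141]
orientation: [2.624, 1.727, 0.001]
force: [-0.5, 0.2, 1.4]
opening: 0.0292
```

Call:
{"op": "drive_tool", "data": {
  "increments": [
    [1,0,0,-0.06,0,0,0],
    [1,0,0,-0.12,0,0,0],
    [1,0,0,-0.12,0,0,0],
    [1,0,0,-0.12,0,0,0]
  ]
}}

```text
t: 7.13
tool_pos: [0.4892, 0.0191, 0.111]
orientation: [2.624, 1.727, 0.0]
force: [-0.1, -0.3, 0.9]
opening: 0.0295
```

Call:
{"op": "drive_tool", "data": {
  "increments": [
    [1,0,0,-0.06,0,0,0],
    [1,0,0,-0.12,0,0,0],
    [1,0,0,-0.12,0,0,0],
    [1,0,0,-0.12,0,0,0]
  ]
}}

```text
t: 7.47
tool_pos: [0.4892, 0.0191, 0.1079]
orientation: [2.624, 1.727, 0.0]
force: [1.8, 0.3, 1.1]
opening: 0.0293
```

Call:
{"op": "drive_tool", "data": {
  "increments": [
    [1,0,0,-0.06,0,0,0],
    [1,0,0,-0.12,0,0,0],
    [1,0,0,-0.12,0,0,0],
    [1,0,0,-0.12,0,0,0]
  ]
}}

```text
t: 7.8
tool_pos: [0.4891, 0.0191, 0.1049]
orientation: [2.625, 1.727, 0.0]
force: [1.3, 0.6, 0.9]
opening: 0.0296
```

Call:
{"op": "drive_tool", "data": {
  "increments": [
    [1,0,0,-0.04,0,0,0],
    [1,0,0,-0.08,0,0,0],
    [1,0,0,-0.08,0,0,0],
    [1,0,0,-0.08,0,0,0]
  ]
}}

```text
t: 8.13
tool_pos: [0.4891, 0.0191, 0.1029]
orientation: [2.624, 1.727, 0.0]
force: [1.4, -0.7, 0.4]
opening: 0.0293
```

Force is still about 3 N from the pin alone. I'll take 1 mm steps now.

Call:
{"op": "drive_tool", "data": {
  "increments": [
    [1,0,0,-0.04,0,0,0],
    [1,0,0,-0.04,0,0,0],
    [1,0,0,-0.04,0,0,0]
  ]
}}

```text
t: 8.38
tool_pos: [0.4891, 0.0191, 0.102]
orientation: [2.624, 1.727, 0.0]
force: [1.3, 0.2, 1.8]
opening: 0.0296
```

Call:
{"op": "drive_tool", "data": {
  "increments": [
    [1,0,0,-0.04,0,0,0],
    [1,0,0,-0.04,0,0,0],
    [1,0,0,-0.04,0,0,0]
  ]
}}

```text
t: 8.63
tool_pos: [0.4892, 0.0191, 0.1014]
orientation: [2.624, 1.727, 0.0]
force: [-1.0, 0.9, 7.3]
opening: 0.0295
```

Call:
{"op": "drive_tool", "data": {
  "increments": [
    [1,0,0,-0.016,0,0,0],
    [1,0,0,-0.016,0,0,0],
    [1,0,0,-0.016,0,0,0]
  ]
}}

```text
t: 8.88
tool_pos: [0.4892, 0.0191, 0.1012]
orientation: [2.624, 1.727, 0.001]
force: [-2.0, -0.4, 8.7]
opening: 0.0296
```

Run:
```python
from plant import robot
s=robot.read_state();print(s['t'],s['tool_pos'],s['force'],s['wrist_torque'],s['orientation'])
robot.read_camera('side')
s=robot.read_state();print(s['t'],s['tool_pos'],s['force'],s['wrist_torque'])
```

```text
8.8833 [0.48923139 0.01914382 0.10121122] [-1.97716843 -0.40975211  8.67338162] [ 0.0069405   0.38730382 -0.00320172] [2.62437035e+00 1.72654464e+00 5.19205183e-04]
8.9333 [0.4892185  0.01911623 0.10118603] [-1.71230246 -0.33080386  9.15837401] [-0.00667577  0.35876048  0.01208581]
```

Call:
{"op": "drive_tool", "data": {
  "increments": [
    [1,0,0,-0.004,0,0,0],
    [1,0,0,-0.004,0,0,0],
    [1,0,0,-0.004,0,0,0],
    [1,0,0,-0.004,0,0,0],
    [1,0,0,-0.004,0,0,0],
    [1,0,0,-0.004,0,0,0],
    [1,0,0,-0.004,0,0,0],
    [1,0,0,-0.004,0,0,0],
    [1,0,0,-0.004,0,0,0],
    [1,0,0,-0.004,0,0,0],
    [1,0,0,-0.004,0,0,0],
    [1,0,0,-0.004,0,0,0]
  ]
}}

```text
t: 9.93
tool_pos: [0.4892, 0.0191, 0.1011]
orientation: [2.624, 1.727, 0.001]
force: [-1.2, -0.4, 8.9]
opening: 0.0297
```

Run:
```python
from plant import robot
import cv2
s=robot.read_state();print(s['t'],s['tool_pos'],s['force'],s['wrist_torque'])
d=robot.read_camera('side')['image'][:,:,::-1]
s=robot.read_state();print(s['t'],s['tool_pos'],s['force'],s['wrist_torque'])
cv2.imwrite('pics/p1.png',cv2.resize(d[165:215,295:345],None,fx=11,fy=11,interpolation=cv2.INTER_NEAREST))
```

```text
9.9333 [0.48923205 0.01911031 0.1011453 ] [-1.21646426 -0.40248679  8.86353927] [ 0.02589985  0.3988113  -0.03334459]
9.9833 [0.48921561 0.01913729 0.10112437] [-2.79280721  0.03785164  6.86781664] [-0.01505117  0.36422069  0.04317256]
```

View pics/p1.png

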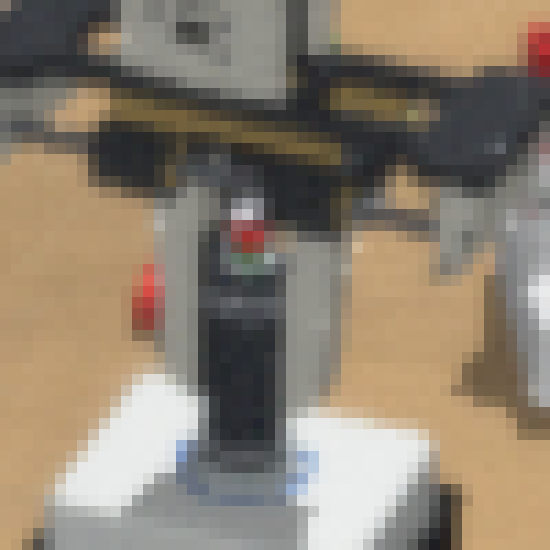

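Green shows just under the red cap, and the foot is centred in the ring. The force readings are noisy, so I'll average several.

Run:
```python
from plant import robot
import numpy as np
F=[]
for i in range(10):
    robot.read_camera('side'); s=robot.read_state();F.append(s['force'])
print(s['t'],np.mean(F,0),np.std(F,0),s['tool_pos'])
```

```text
10.4833 [-1.76118684  0.17727116  8.69375185] [0.60515134 0.28517136 0.47549066] [0.48923457 0.01911151 0.10113784]
```

Call:
{"op": "drive_tool", "data": {
  "increments": [
    [1,0,0,-0.008,0,0,0],
    [1,0,0,-0.008,0,0,0],
    [1,0,0,-0.008,0,0,0],
    [1,0,0,-0.008,0,0,0]
  ]
}}

```text
t: 10.82
tool_pos: [0.4892, 0.0191, 0.101]
orientation: [2.624, 1.727, 0.0]
force: [-2.1, 0.5, 9.1]
opening: 0.0292
```

Run:
```python
from plant import robot
import numpy as np
F=[]
for i in range(46):
    robot.read_camera('side'); s=robot.read_state();F.append(s['force'])
print(s['t'],np.mean(F,0),np.std(F,0),np.max(F,0),s['tool_pos'])
```

```text
13.1167 [-2.13279932  0.04697519  9.13540927] [0.50141399 0.50991987 0.46363277] [-0.95277128  1.22930996 10.14445745] [0.48925837 0.01911442 0.10105737]
```

Call:
{"op": "drive_tool", "data": {
  "increments": [
    [1,0,0,-0.01,0,0,0],
    [1,0,0,-0.01,0,0,0],
    [1,0,0,-0.01,0,0,0],
    [1,0,0,-0.01,0,0,0]
  ]
}}

```text
t: 13.45
tool_pos: [0.4892, 0.0191, 0.1009]
orientation: [2.624, 1.727, 0.001]
force: [-1.9, 1.0, 9.8]
opening: 0.0295
```

Run:
```python
from plant import robot
import numpy as np
F=[]
for i in range(50):
    robot.read_camera('side'); s=robot.read_state();F.append(s['force'])
print(s['t'],np.mean(F,0),np.std(F,0),np.max(F,0),s['tool_pos'],s['orientation'])
```

```text
15.95 [-2.60771357  0.08186036 10.352987  ] [0.46854445 0.51859944 0.44850002] [-1.72209931  1.23543383 11.54267918] [0.4892537  0.01913613 0.10088598] [2.62424762e+00 1.72662029e+00 5.26355398e-04]
```

Mean press was about 12.5 N, held for 2.5 s. Now I'll lift straight up and return above the dock.

Call:
{"op": "drive_tool", "data": {
  "increments": [
    [1,0,0,0.3,0,0,0],
    [1,0,0,0.8,0,0,0],
    [1,0,0,1.5,0,0,0],
    [1,0,0,2.3,0,0,0],
    [1,-0.1,-0.6,2.3,0,0,0],
    [1,-0.3,-1.8,2.3,0,0,0],
    [1,-0.5,-3,2.3,0,0,0],
    [1,-0.7,-4.2,2.3,0,0,0],
    [1,-0.9,-5.4,2.3,0,0,0],
    [1,-1.1,-6.6,2.3,0,0,0],
    [1,-1.3,-7.8,2.3,0,0,0],
    [1,-1.5,-9,2.3,0,0,0],
    [1,-1.7,-10,2.3,0,0,0],
    [1,-1.85,-10.6,2.3,0,0,0],
    [1,-1.95,-10.97,2.3,0,0,0],
    [1,-1.95,-10.97,2.3,0,0,0],
    [1,-1.95,-10.97,2.3,0,0,0],
    [1,-1.95,-10.97,2.3,0,0,0]
  ]
}}

```text
t: 17.45
tool_pos: [0.4403, -0.254, 0.1571]
orientation: [-2.623, -1.727, -0.0]
force: [0.8, 0.1, -2.0]
opening: 0.0293
```

Run:
```python
from plant import robot
import cv2
from h import *
s=robot.read_state();print(s['t'],s['tool_pos'],s['force'],s['orientation'])
d=robot.read_camera('side')['image'][:,:,::-1]
z=s['tool_pos'];print(proj('side',(z[0],z[1],z[2]-.0514)),proj('side',(z[0],z[1],z[2]-.0514+.08)))
cv2.imwrite('pics/p2.png',cv2.resize(d[200:260,270:330],None,fx=10,fy=10,interpolation=cv2.INTER_NEAREST))
```

```text
17.45 [ 0.4402769  -0.2540199   0.15708384] [ 0.83536536  0.14987818 -2.04120644] [-2.62307070e+00 -1.72681854e+00 -6.79361322e-05]
(np.float64(300.9343556817532), np.float64(236.61477081775118)) (np.float64(301.12821120355017), np.float64(215.76219070461792))
```

View pics/p2.png

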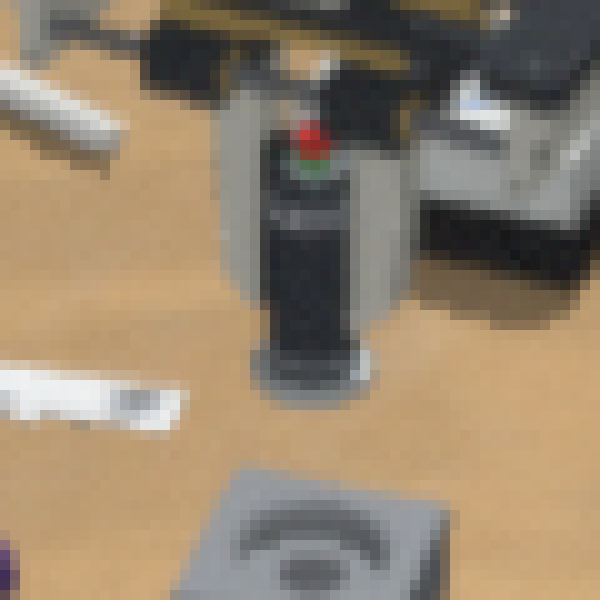

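Green shows below the red cap at about (301,216), the gauge is upright, and the dock's recess lies below it. So the foam is firm. Now I'll dock it.

Call:
{"op": "drive_tool", "data": {
  "increments": [
    [1,0,-0.04,-0.6,0,0,0],
    [1,0,-0.04,-1.2,0,0,0],
    [1,0,-0.04,-1.7,0,0,0],
    [1,0,-0.04,-2.1,0,0,0],
    [1,0,-0.04,-2.4,0,0,0],
    [1,0,-0.04,-2.6,0,0,0],
    [1,0,-0.04,-2.6,0,0,0],
    [1,0,-0.04,-2.6,0,0,0]
  ]
}}

```text
t: 18.17
tool_pos: [0.4403, -0.2561, 0.0925]
orientation: [-2.624, -1.727, 0.0]
force: [-0.3, -0.2, -1.6]
opening: 0.0298
```

Run:
```python
from plant import robot
import cv2
from h import *
s=robot.read_state();print(s['t'],s['tool_pos'],s['force'],s['wrist_torque'])
d=robot.read_camera('side')['image'][:,:,::-1]
cv2.imwrite('pics/p3.png',cv2.resize(d[220:280,270:330],None,fx=10,fy=10,interpolation=cv2.INTER_NEAREST))
```

```text
18.1667 [ 0.44034654 -0.25611172  0.09253314] [-0.30178692 -0.20893186 -1.55579918] [-0.06469852 -0.11043024 -0.03945191]
```

View pics/p3.png

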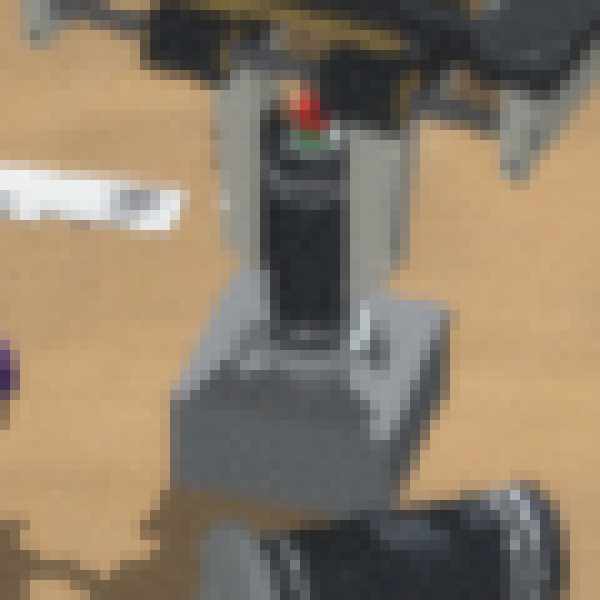

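Something dark is lying in front of the dock at the bottom of this view, so I'll look at the full frame before going on.

Run:
```python
from plant import robot
import cv2
d=robot.read_camera('side')['image'][:,:,::-1];cv2.imwrite('pics/s4.png',d)
t=robot.read_camera('top')['image'][:,:,::-1];cv2.imwrite('pics/t4.png',t)
```

```text
(no output)
```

View pics/s4.png

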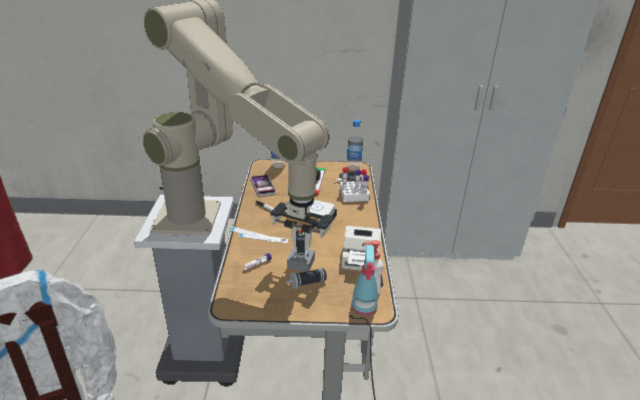

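View pics/t4.png

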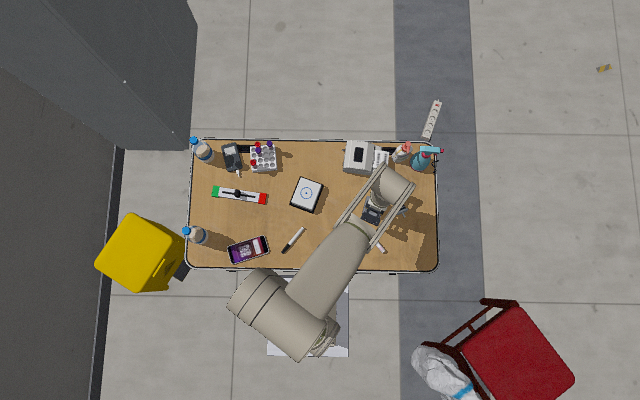

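View pics/s2.png

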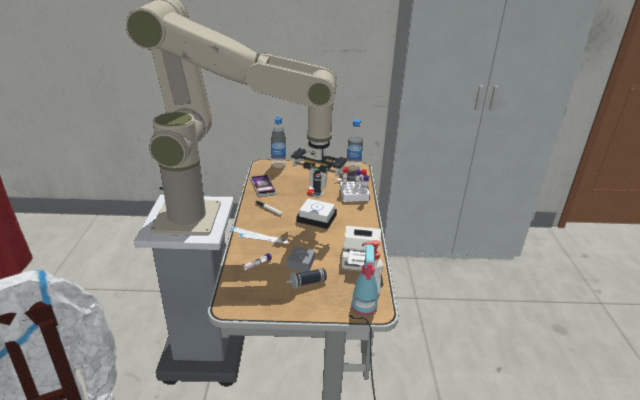

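The larger look-alike is lying on its side at about (310,278) in the side view, and `s2.png` shows it was already down before the press. I'll finish docking first and then deal with it.

Call:
{"op": "drive_tool", "data": {
  "increments": [
    [1,0.01,0.03,-0.15,0,0,0],
    [1,0.01,0.03,-0.3,0,0,0],
    [1,0.01,0.03,-0.4,0,0,0],
    [1,0.01,0.03,-0.5,0,0,0],
    [1,0.01,0.03,-0.54,0,0,0],
    [1,0.01,0.03,-0.54,0,0,0],
    [1,0.01,0.03,-0.54,0,0,0]
  ]
}}

```text
t: 18.9
tool_pos: [0.4404, -0.2554, 0.0788]
orientation: [-2.624, -1.726, 0.0]
force: [0.3, 0.7, -2.7]
opening: 0.0294
```

Run:
```python
from plant import robot
from h import *
s=robot.read_state();print(s['t'],s['tool_pos'],s['force'],s['wrist_torque'])
d=cv2.imread('pics/s4.png');cv2.imwrite('pics/d4.png',cv2.resize(d[260:300,275:340],None,fx=11,fy=11,interpolation=cv2.INTER_NEAREST))
for p in ((292,284),(327,274),(310,278)): print(plane('side',p,.02))
```

```text
18.9 [ 0.44043712 -0.25535321  0.07881516] [ 0.28791871  0.74629483 -2.73676377] [-0.05714231 -0.04592646  0.02655226]
[ 0.41865219 -0.38432949  0.02      ]
[ 0.52646406 -0.3328012   0.02      ]
[ 0.47321254 -0.35415688  0.02      ]
```

View pics/d4.png

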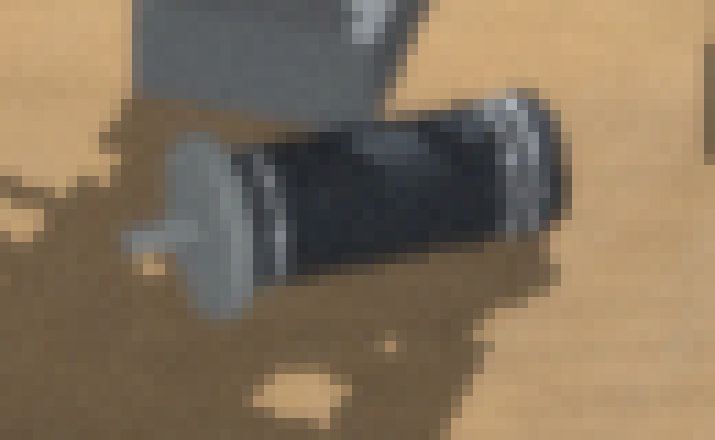

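The fallen look-alike stood on its own pin and is lying clear of the dock. My wrist forces were near zero throughout. I'll seat the gauge now.

Call:
{"op": "drive_tool", "data": {
  "increments": [
    [1,0,0,-0.03,0,0,0],
    [1,0,0,-0.06,0,0,0],
    [1,0,0,-0.06,0,0,0],
    [1,0,0,-0.06,0,0,0]
  ]
}}

```text
t: 19.23
tool_pos: [0.4405, -0.2554, 0.0774]
orientation: [2.625, 1.727, -0.0]
force: [0.1, -0.5, -2.8]
opening: 0.0297
```

Run:
```python
from plant import robot
s=robot.read_state();print(s['t'],s['tool_pos'],s['force'],s['wrist_torque'])
```

```text
19.2333 [ 0.44050908 -0.25539532  0.07743207] [ 0.12786166 -0.49885883 -2.83878185] [-0.03655714 -0.02314335 -0.00504809]
```

Call:
{"op": "drive_tool", "data": {
  "increments": [
    [1,0,0,-0.03,0,0,0],
    [1,0,0,-0.03,0,0,0],
    [1,0,0,-0.03,0,0,0]
  ]
}}

```text
t: 19.48
tool_pos: [0.4406, -0.2555, 0.0774]
orientation: [2.624, 1.727, 0.0]
force: [-3.7, 3.0, 5.4]
opening: 0.0297
```

Seated: contact came at the same TCP height as the original grasp. I'll relax the push and open partway.

Call:
{"op": "drive_tool", "data": {
  "increments": [
    [1,0,0,0.02,0,0,0],
    [0.4,0,0,0.02,0,0,0],
    [0.4,0,0,0.02,0,0,0],
    [0.4,0,0,0.02,0,0,0],
    [0.4,0,0,0.02,0,0,0],
    [0.4,0,0,0.02,0,0,0],
    [0.4,0,0,0.02,0,0,0],
    [0.4,0,0,0.02,0,0,0]
  ]
}}

```text
t: 20.15
tool_pos: [0.4405, -0.2554, 0.0772]
orientation: [2.624, 1.727, 0.0]
force: [0.2, 0.7, -0.2]
opening: 0.0557
```

Run:
```python
from plant import robot
import cv2
s=robot.read_state();print(s['t'],s['tool_pos'],s['force'],s['opening'])
d=robot.read_camera('side')['image'][:,:,::-1]
cv2.imwrite('pics/p5.png',cv2.resize(d[220:280,270:330],None,fx=10,fy=10,interpolation=cv2.INTER_NEAREST))
```

```text
20.15 [ 0.44053287 -0.25541753  0.07718916] [ 0.22914779  0.71184315 -0.23594705] 0.055722627441010024
```

View pics/p5.png

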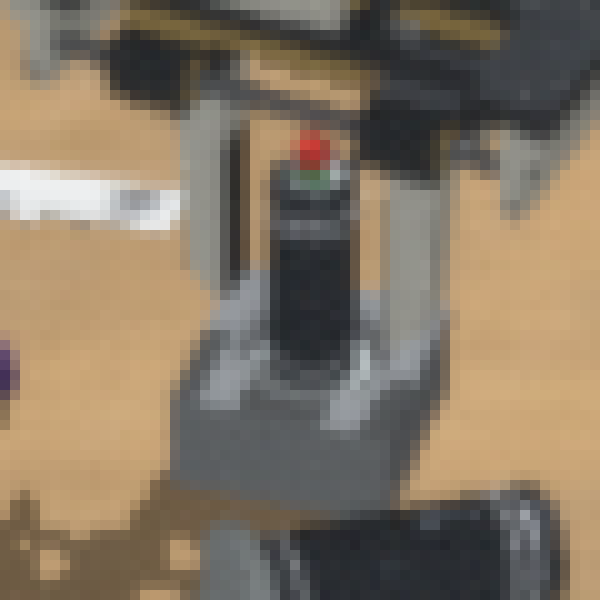

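The gauge is upright in the recess, with green visible under the red. I'll rise clear and go towards the slide.

Call:
{"op": "drive_tool", "data": {
  "increments": [
    [0.4,0,0,0.6,0,0,0],
    [0.4,0,0,1.6,0,0,0],
    [0.4,0,0,2.8,0,0,0],
    [0.4,0,0,4,0,0,0],
    [0.4,0,0,4.9,0,0,0],
    [0.4,0,1,4.9,0,0,0],
    [0.4,0.2,2.6,4.9,0,0,0],
    [0.4,0.4,4.2,4.9,0,0,0],
    [0.4,0.6,5.8,4.9,0,0,0],
    [0.4,0.8,7.4,4.9,0,0,0],
    [0.4,0.8,8,4.9,0,0,0],
    [0.4,0.8,8,4.9,0,0,0],
    [0.4,0.8,8,4.9,0,0,0]
  ]
}}

```text
t: 21.28
tool_pos: [0.4606, -0.0549, 0.1998]
orientation: [2.622, 1.73, -0.0]
force: [-0.5, -0.3, 0.1]
opening: 0.0559
```

Run:
```python
from plant import robot
from h import *
s=robot.read_state();print(s['t'],s['tool_pos'],s['orientation'],s['q'])
d=robot.read_camera('side')['image'][:,:,::-1].copy()
t=robot.read_camera('top')['image'][:,:,::-1].copy()
cv2.imwrite('pics/t6.png',t);cv2.imwrite('pics/s6.png',d)
f=lambda im,x,y:cv2.resize(im[y:y+40,x:x+40],(390,390),interpolation=cv2.INTER_NEAREST)
cv2.imwrite('pics/p6.png',np.hstack([f(d,281,228),f(t,355,185)]))
for h in(.083,.0865,.0935): print(h,proj('side',(.4404,-.2555,.026+h)))
```

```text
21.2833 [ 0.46055053 -0.05485404  0.19975534] [ 2.62197864e+00  1.72966593e+00 -1.90124218e-04] [-2.28837657e-01 -2.22676315e-01  1.91064881e+00 -4.28999908e-04
  1.45334678e+00  1.75709241e-01]
0.083 (np.float64(300.9623292959672), np.float64(236.04396766349902))
0.0865 (np.float64(300.97064088724926), np.float64(235.15279083994602))
0.0935 (np.float64(300.98732314263367), np.float64(233.36410334814494))
```

View pics/p6.png

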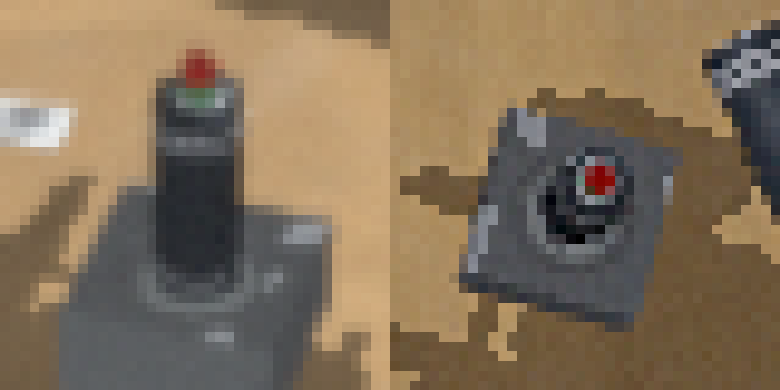

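View pics/t6.png

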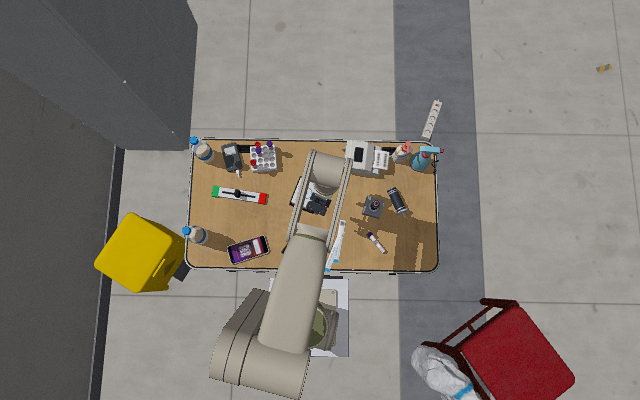

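The stem top projects to about row 233.4, which matches a rise of about 10.5 mm, and green is visible. The foam is firm, so the slide goes to green. Next I'll measure the grip.

Run:
```python
from h import *
t=cv2.imread('pics/t6.png');d=cv2.imread('pics/s6.png')
for v in (45,60,80):
    m=(t.max(2)<v).astype(np.uint8);p,a=cen(t,m,230,186,13,16);print(v,p,a,plane('top',p,.04),plane('top',p,.054))
u=np.array([.0267,.1942]);u/=np.linalg.norm(u);c=np.array([.4865,.2975]);print(u)
for s in(-.02,0,.01): print(s,proj('top',(*(c+u*s),.054)),proj('top',(*(c+u*s),.014)))
# bottle base
print(plane('top',(198,240),.0))
f=lambda im,x,y:cv2.resize(im[y:y+30,x:x+40],None,fx=9.5,fy=9.5,interpolation=cv2.INTER_NEAREST)
cv2.imwrite('pics/p7.png',np.hstack([f(t,220,178),f(d,295,165)]))
```

```text
45 (237.02272727272728, 193.45454545454547) 44.0 [0.48371883 0.2988287  0.04      ] [0.48106064 0.29635195 0.054     ]
60 (237.02, 193.4) 50.0 [0.48394492 0.29885084 0.04      ] [0.48128498 0.29637392 0.054     ]
80 (236.9433962264151, 193.39622641509433) 53.0 [0.48395545 0.29916396 0.04      ] [0.48129542 0.2966846  0.054     ]
[0.13620582 0.99068056]
-0.02 (np.float64(241.6643093309628), np.float64(192.86999710476044)) (np.float64(243.1872482808273), np.float64(194.71428974333193))
0 (np.float64(236.80476738629136), np.float64(192.13030151882438)) (np.float64(238.42979097416242), np.float64(193.9895864265317))
0.01 (np.float64(234.37625820391412), np.float64(191.76064578932105)) (np.float64(236.05227152784514), np.float64(193.6274189665969))
[0.2951254  0.45598181 0.        ]
```

View pics/p7.png

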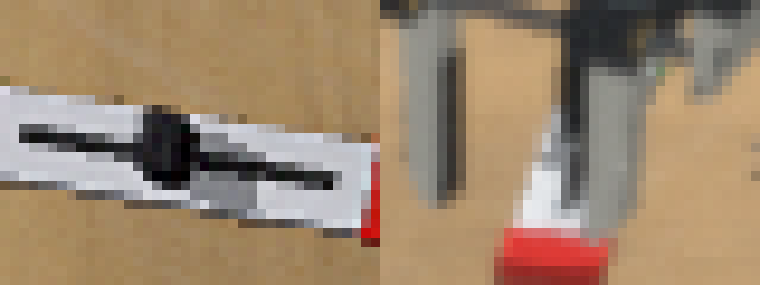

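The grip sits at mid-track, around (237,193). I'll close the fingers and come down on its red side, about 45 mm back from the middle.

Call:
{"op": "drive_tool", "data": {
  "increments": [
    [1,0.1,1.4,0,0,0,0.1],
    [1,0.2,2.8,0,0,0,0.2],
    [1,0.3,4.2,0,0,0,0.27],
    [1,0.4,5.6,0,0,0,0.27],
    [1,0.5,7,0,0,0,0.27],
    [1,0.6,8.4,0,0,0,0.27],
    [1,0.7,9.8,0,0,0,0.27],
    [1,0.79,11.2,0,0,0,0.27],
    [1,0.79,12.3,0,0,0,0.27],
    [1,0.79,12.3,0,0,0,0.27],
    [1,0.79,12.3,-1,0,0,0.27],
    [1,0.79,12.3,-2,0,0,0.27],
    [1,0.79,12.3,-3,0,0,0.27],
    [1,0.79,12.3,-4,0,0,0.27],
    [1,0.79,12.3,-4,0,0,0.27],
    [1,0.79,12.3,-4,0,0,0.27]
  ]
}}

```text
t: 22.72
tool_pos: [0.4797, 0.2502, 0.0983]
orientation: [-2.37, -2.061, 0.006]
force: [0.5, -0.0, 0.4]
opening: 0.0
```

Run:
```python
from plant import robot
import cv2
s=robot.read_state();print(s['t'],s['tool_pos'],s['orientation'],s['force'],s['opening'])
d=robot.read_camera('side')['image'][:,:,::-1]
cv2.imwrite('pics/p8.png',cv2.resize(d[130:205,270:370],None,fx=7,fy=7,interpolation=cv2.INTER_NEAREST))
```

```text
22.7167 [0.47965763 0.25015939 0.09833954] [-2.3695437  -2.06118599  0.00606039] [ 0.51209151 -0.02274397  0.38923503] 1.3421065731091691e-05
```

View pics/p8.png

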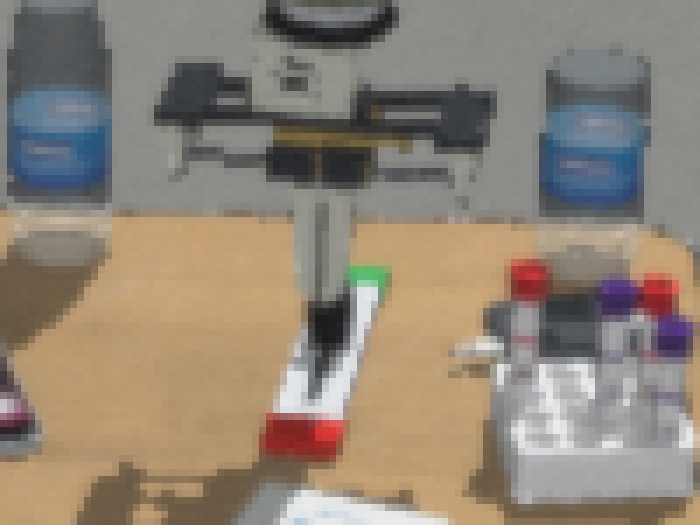

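Call:
{"op": "drive_tool", "data": {
  "increments": [
    [1,0.02,0,-0.8,0,0,0],
    [1,0.02,0,-1.6,0,0,0],
    [1,0.02,0,-1.73,0,0,0],
    [1,0.02,0,-1.73,0,0,0],
    [1,0.02,0,-1.73,0,0,0]
  ]
}}

```text
t: 23.18
tool_pos: [0.4819, 0.2523, 0.0583]
orientation: [2.368, 2.063, 0.003]
force: [0.5, 0.3, 0.2]
opening: 0.0002
```

Call:
{"op": "drive_tool", "data": {
  "increments": [
    [1,0.04,0.3,0,0,0,0],
    [1,0.08,0.6,0,0,0,0],
    [1,0.12,0.9,0,0,0,0],
    [1,0.16,1.2,0,0,0,0],
    [1,0.2,1.5,0,0,0,0],
    [1,0.25,1.8,0,0,0,0],
    [1,0.29,2.1,0,0,0,0],
    [1,0.33,2.4,0,0,0,0],
    [1,0.37,2.7,0,0,0,0],
    [1,0.37,2.7,0,0,0,0],
    [1,0.37,2.7,0,0,0,0]
  ]
}}

```text
t: 24.1
tool_pos: [0.4898, 0.3202, 0.0562]
orientation: [-2.367, -2.065, 0.0]
force: [-0.0, 1.1, -0.4]
opening: 0.0004
```

Run:
```python
from plant import robot
import cv2
s=robot.read_state();print(s['t'],s['tool_pos'],s['orientation'],s['force'],s['opening'])
d=robot.read_camera('side')['image'][:,:,::-1]
cv2.imwrite('pics/p9.png',cv2.resize(d[130:205,270:370],None,fx=7,fy=7,interpolation=cv2.INTER_NEAREST))
```

```text
24.1 [0.48980484 0.32018381 0.05620999] [-2.36723132e+00 -2.06482944e+00  2.92898630e-04] [-0.01633519  1.07041868 -0.39515186] 0.0004478381856173004
```

View pics/p9.png

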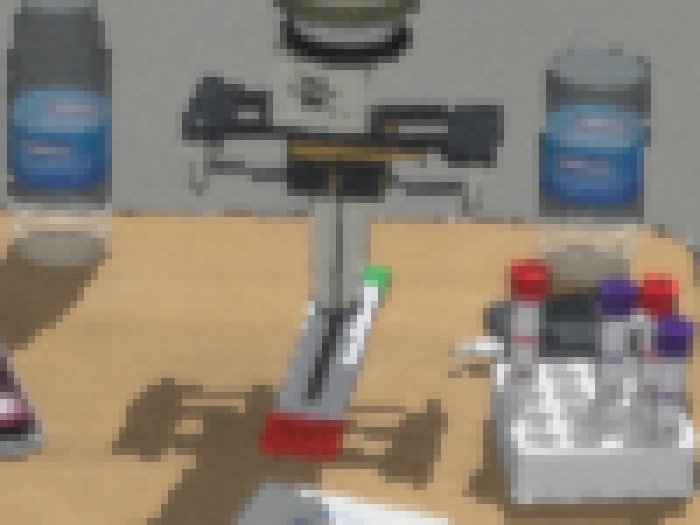

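Call:
{"op": "drive_tool", "data": {
  "increments": [
    [1,0.03,0.2,0,0,0,0],
    [1,0.05,0.4,0,0,0,0],
    [1,0.05,0.4,0,0,0,0],
    [1,0.05,0.4,0,0,0,0]
  ]
}}

```text
t: 24.48
tool_pos: [0.4913, 0.3299, 0.0564]
orientation: [-2.368, -2.064, -0.0]
force: [0.2, -0.6, 0.9]
opening: 0.0008
```

Call:
{"op": "drive_tool", "data": {
  "increments": [
    [1,0.01,0.08,0,0,0,0],
    [1,0.02,0.16,0,0,0,0],
    [1,0.02,0.16,0,0,0,0],
    [1,0.02,0.16,0,0,0,0]
  ]
}}

```text
t: 24.82
tool_pos: [0.4918, 0.3338, 0.0565]
orientation: [-2.368, -2.064, -0.0]
force: [0.3, -0.1, 0.1]
opening: 0.0005
```

Call:
{"op": "drive_tool", "data": {
  "increments": [
    [1,0,0.04,0,0,0,0],
    [1,0.01,0.08,0,0,0,0],
    [1,0.01,0.08,0,0,0,0],
    [1,0.01,0.08,0,0,0,0]
  ]
}}

```text
t: 25.15
tool_pos: [0.4921, 0.3357, 0.0565]
orientation: [-2.368, -2.064, -0.0]
force: [0.0, -0.4, 0.5]
opening: 0.0005
```

Call:
{"op": "drive_tool", "data": {
  "increments": [
    [1,0.01,0.04,0,0,0,0],
    [1,0.01,0.08,0,0,0,0],
    [1,0.01,0.08,0,0,0,0],
    [1,0.01,0.08,0,0,0,0]
  ]
}}

```text
t: 25.48
tool_pos: [0.4923, 0.3372, 0.0565]
orientation: [2.368, 2.064, -0.001]
force: [-0.0, -4.4, 2.1]
opening: 0.0006
```

Call:
{"op": "drive_tool", "data": {
  "increments": [
    [1,0.01,0.04,0,0,0,0],
    [1,0.01,0.08,0,0,0,0],
    [1,0.01,0.08,0,0,0,0],
    [1,0.01,0.08,0,0,0,0]
  ]
}}

```text
t: 25.82
tool_pos: [0.4924, 0.3375, 0.0565]
orientation: [2.367, 2.063, -0.005]
force: [-3.3, -13.8, 8.6]
opening: 0.0004
```

Call:
{"op": "drive_tool", "data": {
  "increments": [
    [1,0,0.04,0,0,0,0],
    [1,0,0.06,0,0,0,0],
    [1,0,0.06,0,0,0,0],
    [1,0,0.06,0,0,0,0]
  ]
}}

```text
t: 26.15
tool_pos: [0.4924, 0.3377, 0.0566]
orientation: [2.366, 2.061, -0.008]
force: [-4.5, -20.0, 12.5]
opening: 0.0006
```

There is a hard stop at tool s≈0.041 m, so the grip centre is at about +0.060 m, the green limit. I'll back off and rise away.

Call:
{"op": "drive_tool", "data": {
  "increments": [
    [1,-0.03,-0.4,0,0,0,0],
    [1,-0.1,-1,0,0,0,0],
    [1,-0.1,-1,1,0,0,0],
    [1,-0.1,-1,2.5,0,0,0],
    [1,-0.1,-1,4,0,0,0],
    [1,-0.1,-1,5.5,0,0,0],
    [1,-0.3,-2.5,7,0,0,0],
    [1,-0.6,-4,7,0,0,0],
    [1,-1,-5.5,7,0,0,0],
    [1,-1.4,-7,7,0,0,0],
    [1,-1.8,-8.5,7,0,0,0],
    [1,-2,-10,7,0,0,0],
    [1,-2,-11,7,0,0,0],
    [1,-2,-11,7,0,0,0],
    [1,-2,-11,7,0,0,0]
  ]
}}

```text
t: 27.4
tool_pos: [0.4428, 0.0655, 0.2317]
orientation: [2.371, 2.061, 0.003]
force: [1.0, -1.1, 0.9]
opening: 0.0004
```

Run:
```python
from plant import robot
from h import *
s=robot.read_state();print(s['t'],s['tool_pos'],s['force'])
d=robot.read_camera('side')['image'][:,:,::-1].copy()
t=robot.read_camera('top')['image'][:,:,::-1].copy()
cv2.imwrite('pics/s10.png',d);cv2.imwrite('pics/t10.png',t)
f=lambda im,x,y:cv2.resize(im[y:y+30,x:x+40],None,fx=9.5,fy=9.5,interpolation=cv2.INTER_NEAREST)
cv2.imwrite('pics/p10.png',np.vstack([np.hstack([f(t,205,178),f(d,295,160)]),np.hstack([f(t,355,190),f(d,281,230)])]))
m=(t.max(2)<60).astype(np.uint8);p,a=cen(t,m,215,186,14,14);P=plane('top',p,.04);print(p,a,P,(P[1]-.2975)/.99)
```

```text
27.4 [0.4427524  0.06548247 0.23167273] [ 0.97092392 -1.12142825  0.94107899]
(223.8181818181818, 191.1590909090909) 44.0 [0.49236576 0.35319135 0.04      ] 0.056253889358913386
```

View pics/p10.png

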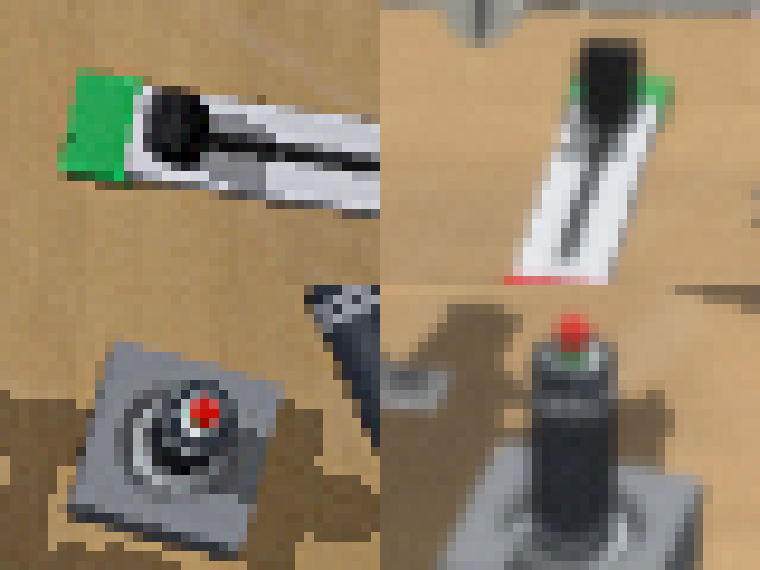

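View pics/s10.png

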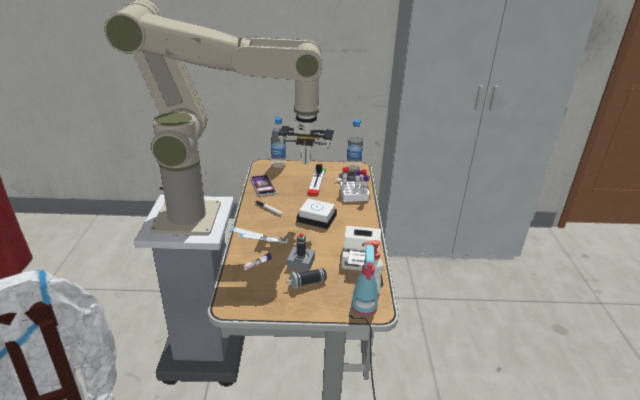

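The slide's grip is at the green end, the gauge is upright and home in its dock, and nothing touches the robot. I'll hand it in.

```bash
python3 -c "
from plant import robot
print(robot.close_job())"
```

```text
the job is handed in; nothing more can be done
None
```

The job is handed in. The foam tested firm, so the status slide is at its green end, but the larger look-alike gauge fell over along the way.

- **Press:** I pressed the gauge onto the test spot for about 5 s in total. The last 2.5 s averaged about 12.5 N, and the highest reading was about 14 N, under the 18 N limit. The pad top was near z = 48–50 mm. In the camera view the foot was centred in the ring.
- **Reading:** Green showed clearly under the red cap. The side view puts the stem's rise at about 10.5 mm, above the 7 mm threshold.
- **Return:** The gauge stands upright in its dock. It touched the seat at the same tool height as when I first gripped it (77.4 mm), and I briefly pushed it down with about 8 N.
- **Slide:** I pushed the slide until it hit a hard stop at about 20 N. The tool position there puts it at the green limit. The top view gave about 4 mm less, which is one pixel, so I trusted the stop.
- **Fallen look-alike:** It was standing at 1.8 s and lying on its side by 4.5 s, while I was gripping and lifting the real gauge. I don't know why it fell: wrist forces stayed near zero and the planned clearances were wide, but I can't rule out a touch. I left it lying on the desk, clear of the dock.

The bottles and the sprayer looked unmoved in the last image. The robot finished clear of everything at about 27.5 s of the 61 s allowed.

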